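# Push the recording chamber home on the stirrer plate and start it

## Robot

A 6-joint arm with a two-finger parallel gripper is mounted at the origin on the work surface. World frame = base frame: x ahead of the robot, y to its left, z up, the work surface at z = 0. Lengths are in m, angles in rad, forces in N, time in s.
With the tool pointing down it reaches from about 0.25 to 0.725 m from the base axis. Payload 9.7 kg.
Tool frame: the origin (TCP) lies midway between the tips of the shut fingers; the grasp point (between the pads) lies arm.tcp_to_grasp behind it (arm.tcp_to_grasp is the distance from the TCP to the grasp point, in m); y points along the fingers, x is the direction in which the jaws open and shut, and the axes are right-handed (so a half turn about y gives the same grasp; the last joint's range is limited). The gripper opens to 85 mm and grips with 20 to 120 N. Pads are 22 mm wide; open, the fingers measure 114 mm over their backs; the gripper's body (76 mm by 85 mm) begins 54 mm behind the grasp point. The pads swing forward as they close: fully open they stand 13 mm farther back than shut.
Start: joints at [-1.141, 0.087, 0.176, 1.66, 0, 1.571], TCP at [0.229, -0.5, 0.231] pointing down, gripper open.
Joint ranges: [-3.13, 3.13], [-0.85, 1.81], [-1.15, 1.24], [-2.2, 2.28], [-1.44, 1.52], [-3.14, 3.14]. Speed limits (rad/s): [2.22, 2.22, 2.57, 3.14, 3.14, 3.14].

## Interface

Orientations are given as a rotation vector (axis times angle).
In Python, from station import arm, viewer, finder gives the robot as it stands. The module is installed in compiled form; this text tells all that it offers.
- The arm moves only by the tool step_arm, never from a script. Its argument "targets" is a list of rows, each a list of 7 numbers: the opening, from 0 (shut) to 1 (fully open), then the shift along the tool's x, y, z in mm, then the turn, a rotation vector about the tool's x, y, z in rad. In form: [[fingers, dx, dy, dz, wx, wy, wz], ...]. A call has 1 to 20 rows; each row is the pose to reach, as a shift and turn from the pose commanded when the call began, along the tool's axes at that moment; what a row does not reach only later rows make up. A row lasts 1/8 s, in which the tool goes at most 62.5 mm and 10.7 degrees, less where a joint would pass 70% of its speed; a pose out of reach is approached as far as the arm can. A call with a gripper value outside its range is refused whole. The fingers move at their own pace and stop on an object; "newtons" is the grip in N (left out, the last holds). Time passes only in rows, so rows that repeat a pose let the fingers close. It gives the time, the measured TCP pose, the force and the opening at its end, in the units of the state.
- arm.state(): the state, without advancing time (a new reading comes with each control period).
- viewer.snapshot(name): name is "scene" or "top" or "wrist"; returns the picture (420x560x3 uint8, red, green, blue); there is no depth.
- viewer.calibration(name): a dict with "fx", "fy", "cx", "cy" (pixels), "R" (3x3) and "t" (3): a world point X has camera coordinates R X + t. Camera axes: x right, y down, z forward; pixel columns grow to the right and rows downward; lengths in m; the calibration is good to about 2 mm. The wrist camera is an equidistant fisheye: a pixel r from the principal point sees the ray r / f radians off the axis. A picture is of the moment at which its call begins: read the wrist's pose just before it. calibration takes no time and is no camera call; for the wrist camera it gives the pose at the moment of the call.
- arm.sign_off(): hands the job in, once; it reports no verdict.
Trained networks look in the newest picture that a camera, given by its name, has taken for a name from the list of things; names that differ only in an ending like _2 or _b are one class to them, and where a whole thing is asked for, a point or a joint stands for the part that bears it (a point fixed in the world has none). Each returns a list of dicts, best first, with "confidence" (0 to 1); they miss things now and then, are a little off and sometimes report something else, mostly with a low value. They report only what shows in the picture. A call takes as long as a camera call. They do not tell look-alikes from the thing itself.
- finder.look_for(camera, name): "location" ([row, column] in pixels, amid what is visible of it).
- finder.masks_of(camera, name): "mask" (420x560 bool, what is visible of it) and "location" ([row, column] in pixels, amid what is visible of it).
The state is a dict: "t": time; "joint_pos": joint angles; "qd": joint speeds; "effort": joint torques, N m; "tcp_pos": TCP position; "tcp_rot": TCP orientation; "ft_force": force on the tool from outside, world axes, zero at the start; "torque": the same for the moment, N m; "opening": opening from 0.0 (shut) to 1.0 (fully open).
Only numpy, scipy, OpenCV 4.12 (cv2) and the standard library are available. Lean on these libraries where they do the work, as an engineer would, in place of code of your own. Each camera call takes 0.05 s, during which the arm holds its last target.

## Task

Push the dark metal recording chamber along the top of the stirrer plate, without lifting or tipping it, until it sits fully home in the corner: one long side flat against the rail along the plate's far edge and one end touching the end stop. Then press the round push button on the plate fully down to start the stirrer, let it come back up, and leave the chamber home and untouched. Leave the vial, the cup, the bottle and the tube rack where they stand.

Things in the scene. Friction and masses are not known exactly. Their poses are not given: they have to be found in the camera images.
- plate: Stirrer plate, fixed: a black box 260 (x) x 360 (y) x 70 mm high with a flat white top and a dark green glass window in it. Origin: centre of its underside, on the bench; the top surface is at z = 70. Its x axis points to the rail, away from the robot (turned at most 15 degrees). The aluminium rail, 340 long along y, 14 thick and standing 20 above the top, is part of the plate: its inner face is the plane x = 100 in the plate's frame.
- stop: End stop, fixed: aluminium bar 100 long (along the plate's x) x 20 wide (y) x 20 mm high on the top of the plate, near its left or its right end, with axes parallel to the plate's. Origin: centre of its underside. The face that looks to the plate's middle is 10 from the origin along y. It is centred at x = 45 in the plate's frame, and its end all but reaches the rail.
- chamber_mid (a point): Centre (half-way up) of the recording chamber, a loose dark metal block 45 (x) x 70 (y) x 35 mm high, about 0.28 kg, with a round and a square well in its top. It starts near the middle of the plate's top, its x axis within 25 degrees of the plate's x. Axes parallel to the block's edges. Home: its centre is 22.5 short of the rail's inner face and 35 from the stop's inner face.
- start (a joint): Push button's travel in m: 0 up, about 0.006 fully down; a spring pushes it back. About 5 N presses it fully down; then it is against a hard stop. Pressed before the chamber is home it starts nothing.
- start_top (a point): Centre of the top of the push button, a grey round cap 26 mm across in a black housing fixed on the top of the plate, near the end opposite to the end stop. It is pressed straight down.
- vial: Bystander: small amber capped vial, 26 dia x 42 mm, on a near corner of the plate. Origin: centre of its underside.
- cup: Bystander: small white cup, 32 dia x 30 mm, on the other near corner of the plate. Origin: centre of its underside.
- bottle: Bystander: clear bottle, 60 dia x 130 mm, on the bench left of the plate. Origin: centre of its underside.
- rack: Bystander: white tube rack block 120 x 80 x 45 mm, on the bench right of the plate. Origin: centre of its underside.
Not all that is in view belongs to the job. Of the things shaped like the part that bears chamber_mid, the dark steel one is meant.

How it is judged:
On the way, in this order (a step that is already met when the one before it is completed fails the run):
1. the chamber is home in the corner, against the rail and the end stop (x of chamber_mid in the frame of plate between 0.0745 and 0.0795 m and y of chamber_mid in the frame of stop between -0.0485 and 0.0485 m and angle between the x axis of chamber_mid and the x axis of plate, either way round below 0.06 rad and z of chamber_mid in the frame of plate below 0.0895 m), for 0.2 s.
2. the button is pressed down with the chamber home (all of step 1 and value of joint start above 0.0045 m), for 0.05 s.
At the end, for the whole second after the job is handed in: The chamber is at rest flat on the plate, long side within 3 mm of the rail and end within 3.5 mm of the end stop, square to the plate within 0.06 rad; the button has been pressed at least 4.5 mm after that and is up again (under 1.5 mm) (all of step 1 and value of joint start below 0.0015 m and linear speed of chamber below 0.01 m/s); the robot touches nothing.
It fails at once if the chamber is lifted off the plate, tipped or carried (z of chamber_mid in the frame of plate above 0.0955 m or z of chamber_mid in the frame of plate below 0.07 m or angle between chamber_mid's own z axis and vertical above 0.2 rad).
It fails at once if a bystander (vial, cup, bottle, rack) is moved by more than 15 mm or tipped (distance of any of vial, cup, bottle, rack from where it was at the start of the episode above 0.015 m or angle between any of vial, cup, bottle, rack's own z axis and vertical above 0.3 rad).
It also fails if it takes over 56 s, if anything falls off the work surface, if the arm or the gripper's body presses on something with over 40 N, if the wrist force passes 120 N, or if a joint passes its speed limit or range.

## Working session

There is one attempt and no reset: what is moved stays moved. The work goes in short steps, Python scripts to look and compute and a tool call to move; the robot and the scene stay as the last step left them, time stands still between calls to the robot, and variables do not carry over. Pictures are saved under pics/ and viewed, and the job is handed in when it is done.

Besides the shell and the picture viewer there is one more tool, called after "Request:" as name(argument=value, ...), one argument or row to a line, values as JSON. step_arm: Moves the arm, as the interface text tells. Its arguments: {"type":"object","properties":{"targets":{"type":"array"},"newtons":{"type":"number"}},"required":["targets"]}

```bash
mkdir -p pics
python3 - <<'E'
from station import arm, viewer, finder
import cv2
s=arm.state(); print({k:s[k] for k in('t','tcp_pos','tcp_rot','opening')}, arm.tcp_to_grasp)
for n in("scene","top"):
    cv2.imwrite(f"pics/{n}0.png",viewer.snapshot(n)[:,:,::-1])
    c=viewer.calibration(n);print(n,c)
for n in("chamber_mid","start_top","stop","plate","vial","cup"):
    for r in finder.look_for("top",n)[:3]: print(n,r)
E
```

```text
{'t': 0.0, 'tcp_pos': array([ 0.22908917, -0.49976651,  0.23058988]), 'tcp_rot': array([-1.3816612 ,  0.88787145, -0.88607649]), 'opening': 1.0021210181513045} 0.0187
scene {'fx': 464.1067732613623, 'fy': 464.1067732613623, 'cx': 277.45069746279376, 'cy': 211.66963257891163, 'R': array([[ 0.01586369,  0.99974572,  0.01602649],
       [ 0.61021386,  0.0030172 , -0.79223099],
       [-0.79207789,  0.02234729, -0.61001083]]), 't': array([-0.01298294, -0.26208423,  1.65841897])}
top {'fx': 472.14604147928054, 'fy': 472.14604147928054, 'cx': 277.78418815172483, 'cy': 201.36671518888983, 'R': array([[ 0.00214474, -0.99965164,  0.02630574],
       [-0.98099152, -0.0072076 , -0.1939167 ],
       [ 0.19403874, -0.0253898 , -0.98066525]]), 't': array([-0.01516328,  0.56497118,  1.02251059])}
chamber_mid {'location': [233.3, 268.5], 'confidence': 0.84}
chamber_mid {'location': [275.9, 159.5], 'confidence': 0.73}
chamber_mid {'location': [137.1, 299.4], 'confidence': 0.62}
start_top {'location': [205.7, 206.4], 'confidence': 0.4}
stop {'location': [206.4, 339.7], 'confidence': 0.56}
plate {'location': [231.9, 285.4], 'confidence': 0.88}
plate {'location': [210.2, 204.6], 'confidence': 0.39}
vial {'location': [269.2, 333.2], 'confidence': 0.63}
cup {'location': [270.7, 216.0], 'confidence': 0.52}
```

View pics/top0.png

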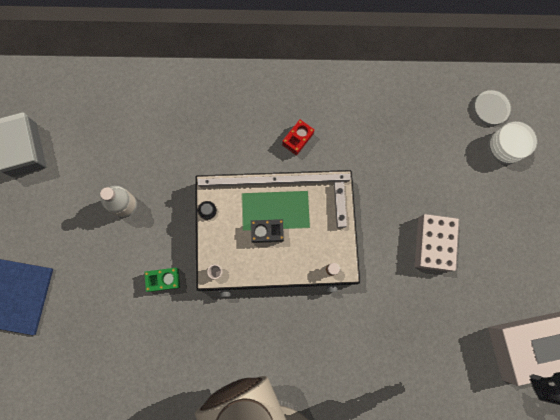

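View pics/scene0.png

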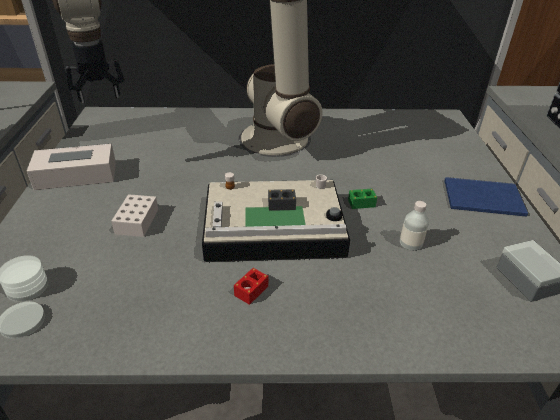

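Run:
```python
import cv2
a=cv2.imread("pics/top0.png")[115:305,150:390]
cv2.imwrite("pics/top0c.png",cv2.resize(a,None,fx=3.1,fy=3.1,interpolation=cv2.INTER_CUBIC))
```

```text
(no output)
```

View pics/top0c.png

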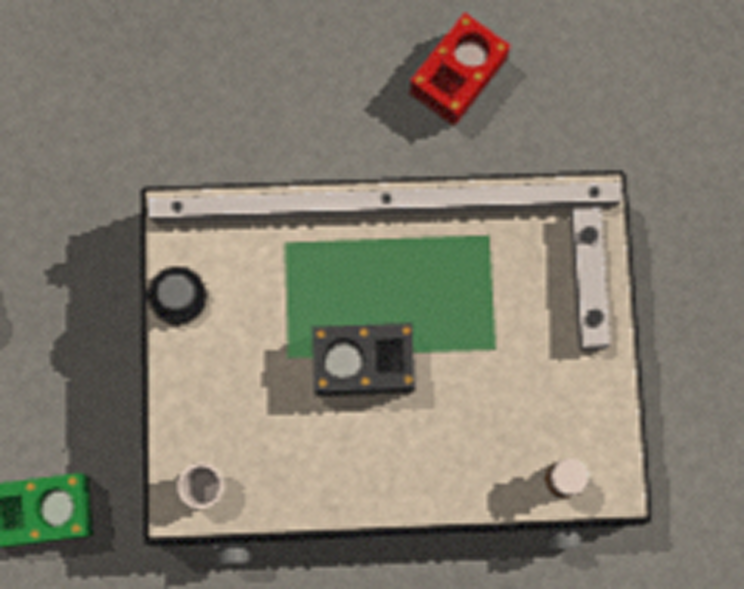

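The three look-alikes in the top view are the dark block at (233,268) on the plate, the green one at (276,160) and the red one at (137,299) on the bench. The crop shows the one on the plate is the dark steel block, so that is the one meant. The stop is at the right end, and the button is at the left, near (210,207).

```bash
cat > h.py <<'E'
import numpy as np
from scipy.spatial.transform import Rotation as Ro
from scipy.optimize import least_squares
def back(c,u,v,z):
    d=c["R"].T@np.array([(u-c["cx"])/c["fx"],(v-c["cy"])/c["fy"],1]); o=-c["R"].T@c["t"]
    return o+d*(z-o[2])/d[2]
def fitrect(P,lx,ly):
    # P order: (+x,+y),(+x,-y),(-x,-y),(-x,+y)
    L=np.array([[1,1],[1,-1],[-1,-1],[-1,1]])*[lx/2,ly/2]
    def f(p):
        c,s=np.cos(p[2]),np.sin(p[2]); return (L@np.array([[c,s],[-s,c]])+p[:2]-P).ravel()
    r=least_squares(f,[*P.mean(0),0]); return r.x, r.fun.reshape(4,2)
E
python3 - <<'E'
from h import *
from station import viewer,arm
c=viewer.calibration("top")
g=lambda q,z:np.array([back(c,(a+.5)/3.1+150-.5,(b+.5)/3.1+115-.5,z)[:2] for a,b in q])
P=g([(143,188),(624,173),(649,519),(148,540)],.07)
p,res=fitrect(P,.26,.36); print("plate",p,np.degrees(p[2]),res*1e3)
C=g([(315,327),(412,325),(413,388),(316,394)],.105)
q,res=fitrect(C,.045,.07); print("chamber",q,np.degrees(q[2]),res*1e3)
cs,sn=np.cos(p[2]),np.sin(p[2]); R=np.array([[cs,-sn],[sn,cs]])
loc=lambda w:R.T@(np.array(w)-p[:2])
print("ch in plate",loc(q[:2]))
print("stop corners z90",[loc(w) for w in g([(574,210),(600,208),(610,345),(583,349)],.09)])
print("rail z90",[loc(w) for w in g([(148,217),(620,203)],.09)])
for z in (.08,.085,.09): b=g([(177,292)],z)[0];print("button",z,b,loc(b))
print("vial",loc(g([(570,476)],.112)[0]),"cup",loc(g([(200,487)],.1)[0]))
s=arm.state();print(Ro.from_rotvec(s['tcp_rot']).as_matrix().round(3))
E
```

```text
plate [ 0.50200639 -0.00867805  0.04364209] 2.5005074527945585 [[ 3.02526784  2.94223147]
 [ 4.16891428 -3.17723265]
 [-3.46456941 -3.86946613]
 [-3.72961271  4.10446732]]
chamber [0.49178006 0.01162322 0.03946327] 2.261078949270682 [[-0.66998242  1.60749688]
 [ 0.25873278 -0.8303573 ]
 [-0.66076925 -1.90626081]
 [ 1.07201888  1.12912123]]
ch in plate [-0.00933088  0.02072809]
stop corners z90 [array([ 0.09454328, -0.13453641]), array([ 0.09536068, -0.1534382 ]), array([-0.00439838, -0.15371811]), array([-0.00652441, -0.13435602])]
rail z90 [array([0.10015809, 0.17098383]), array([ 0.0985542, -0.1681802])]
button 0.08 [0.54213235 0.14544071] [0.04681169 0.15222138]
button 0.085 [0.54123047 0.14480855] [0.04588309 0.15162918]
button 0.09 [0.54032859 0.1441764 ] [0.04495448 0.15103697]
vial [-0.09613663 -0.11618547] cup [-0.0928323   0.13589492]
[[ 0.417 -0.     0.909]
 [-0.909  0.     0.417]
 [-0.    -1.    -0.   ]]
```

Request:
step_arm(
  targets=[
    [0.42,-373,30,410,0,0.386,0],
    [0.42,-373,30,410,0,0.386,0],
    [0.42,-373,30,410,0,0.386,0],
    [0.42,-373,30,410,0,0.386,0],
    [0.42,-373,30,410,0,0.386,0],
    [0.42,-373,30,410,0,0.386,0],
    [0.42,-373,30,410,0,0.386,0],
    [0.42,-373,30,410,0,0.386,0],
    [0.42,-373,30,410,0,0.386,0],
    [0.42,-373,30,410,0,0.386,0],
    [0.42,-373,30,410,0,0.386,0],
    [0.42,-373,30,410,0,0.386,0],
    [0.42,-373,30,410,0,0.386,0],
  ],
)

```text
t: 2.02
tcp_pos: [0.4463, 0.0088, 0.2015]
tcp_rot: [-1.228, 1.178, -1.179]
ft_force: [0.2, -0.1, 0.1]
opening: 0.422
```

```bash
cat > look.py <<'E'
import sys,cv2
from h import *
from station import arm,viewer
s=arm.state();print(s['t'],s['tcp_pos'].round(4),s['ft_force'].round(2),round(s['opening'],3),s['joint_pos'].round(3))
print(Ro.from_rotvec(s['tcp_rot']).as_matrix().round(3))
for n in sys.argv[2:]:
    im=viewer.snapshot(n)[:,:,::-1]
    if n=="top": im=cv2.resize(im[115:305,150:390],None,fx=3.1,fy=3.1,interpolation=cv2.INTER_CUBIC)
    if n=="scene": im=cv2.resize(im[150:270,180:370],None,fx=4,fy=4,interpolation=cv2.INTER_CUBIC)
    cv2.imwrite(f"pics/{n}{sys.argv[1]}.png",im)
E
python3 look.py 1 wrist top
```

```text
2.025 [0.4463 0.0088 0.2015] [ 0.25 -0.15  0.11] 0.422 [ 0.02  -0.169 -0.129  1.61  -0.     3.12 ]
[[ 0.042  0.001  0.999]
 [-0.999 -0.     0.042]
 [ 0.    -1.     0.001]]
```

View pics/wrist1.png

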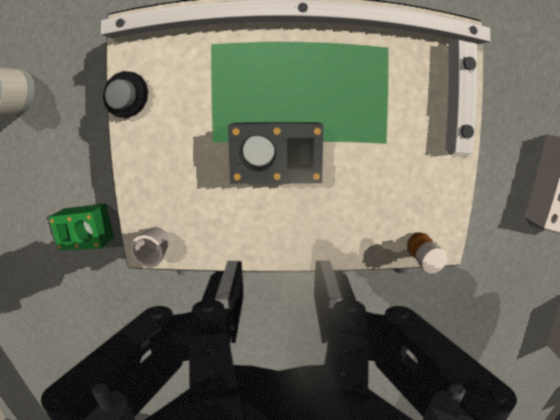

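View pics/top1.png

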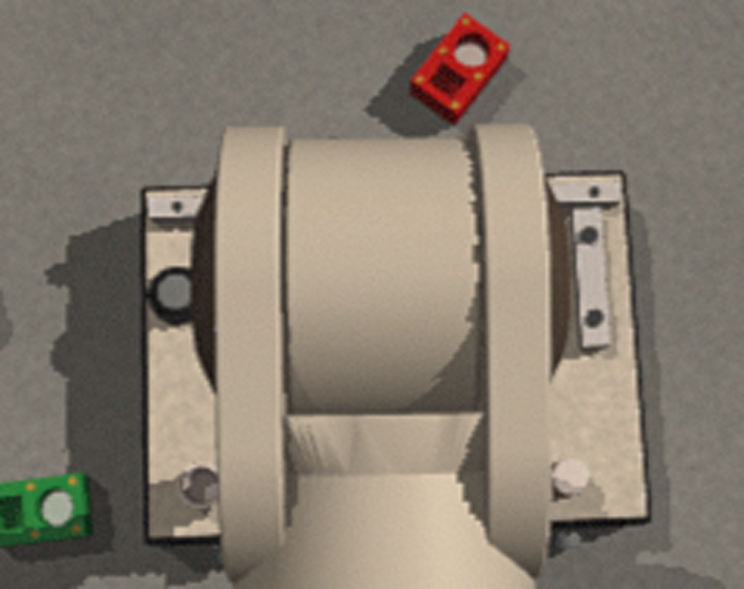

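Request:
step_arm(
  targets=[
    [0.42,0,0,0,0,-1.571,0],
    [0.42,0,0,0,0,-1.571,0],
    [0.42,0,0,0,0,-1.571,0],
    [0.42,0,0,0,0,-1.571,0],
    [0.42,0,0,0,0,-1.571,0],
    [0.42,0,0,0,0,-1.571,0],
    [0.42,0,0,0,0,-1.571,0],
    [0.42,0,0,0,0,-1.571,0],
    [0.42,0,0,0,0,-1.571,0],
    [0.42,0,0,0,0,-1.571,0],
  ],
)

```text
t: 3.38
tcp_pos: [0.4464, 0.0096, 0.2014]
tcp_rot: [-1.571, -0.034, 0.033]
ft_force: [-0.3, -0.1, 0.0]
opening: 0.421
```

Request:
step_arm(
  targets=[
    [0.42,0,0,0,0,-1.571,0],
    [0.42,0,0,0,0,-1.571,0],
    [0.42,0,0,0,0,-1.571,0],
    [0.42,0,0,0,0,-1.571,0],
    [0.42,0,0,0,0,-1.571,0],
    [0.42,0,0,0,0,-1.571,0],
    [0.42,0,0,0,0,-1.571,0],
    [0.42,0,0,0,0,-1.571,0],
    [0.42,0,0,0,0,-1.571,0],
    [0.42,0,0,0,0,-1.571,0],
  ],
)

```text
t: 4.62
tcp_pos: [0.4464, 0.0098, 0.2013]
tcp_rot: [-1.189, -1.24, 1.24]
ft_force: [0.1, 0.3, -0.1]
opening: 0.421
```

```bash
python3 look.py 2 wrist
```

```text
4.625 [0.4464 0.0098 0.2013] [ 0.11  0.28 -0.12] 0.421 [ 0.022 -0.169 -0.129  1.61  -0.    -0.02 ]
[[-0.042  0.    -0.999]
 [ 0.999 -0.    -0.042]
 [-0.    -1.    -0.   ]]
```

View pics/wrist2.png

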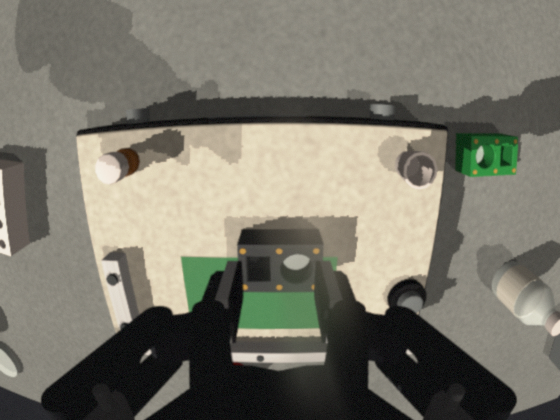

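```bash
cat >> h.py <<'E'
def fback(c,u,v,z,Rw=None,tw=None):
    R=c["R"] if Rw is None else Rw; t=c["t"] if tw is None else tw
    x=(u-c["cx"])/c["fx"]; y=(v-c["cy"])/c["fy"]; r=np.hypot(x,y)
    d=R.T@np.array([np.sin(r)*x/r,np.sin(r)*y/r,np.cos(r)]); o=-R.T@t
    return o+d*(z-o[2])/d[2]
E
python3 - <<'E'
from h import *
from station import viewer,arm
s=arm.state(); c=viewer.calibration("wrist")
Rt=Ro.from_rotvec(s['tcp_rot']).as_matrix(); 
# cam coords = R X + t ; X = Rt p + tcp -> Rc=R Rt, tc=R tcp + t
Rc=c["R"]@Rt; tc=c["R"]@s["tcp_pos"]+c["t"]
R1=Ro.from_rotvec([-1.228,1.178,-1.179]).as_matrix(); T1=np.array([.4463,.0088,.2015])
Rw=Rc@R1.T; tw=tc-Rw@T1
print("cam",-Rw.T@tw, c["fx"])
g=lambda q,z:np.array([fback(c,a,b,z,Rw,tw)[:2] for a,b in q])
print("plate near", g([(127,268),(463,262)],.07))
C=g([(228,125),(324,124),(323,183),(230,184)],.105)
q,res=fitrect(C,.045,.07);print("chamber",q,np.degrees(q[2]),res*1e3)
r=g([(110,40),(300,21),(478,39)],.09);print("rail inner top",r)
print("stop inner top",g([(459,42),(456,152)],.09))
for z in(.08,.09,.095):print("button",z,g([(120,95)],z))
E
```

```text
cam [0.52606545 0.01208987 0.34438958] 325.19226210127806
plate near [[ 0.37008969  0.16169781]
 [ 0.38937229 -0.19069301]]
chamber [0.49346076 0.01229695 0.05062447] 2.900568720249736 [[ 0.1693229  -0.13061635]
 [ 0.1423874   0.23793743]
 [-0.22646394  0.25939121]
 [-0.08524636 -0.36671229]]
rail inner top [[ 0.58911012  0.15570985]
 [ 0.59831477 -0.00157471]
 [ 0.60951164 -0.15881382]]
stop inner top [[ 0.60179746 -0.13840764]
 [ 0.50482958 -0.14330429]]
button 0.08 [[0.54069507 0.14923787]]
button 0.09 [[0.54014173 0.14405052]]
button 0.095 [[0.53986507 0.14145685]]
```

Request:
step_arm(
  targets=[
    [0.42,0,60,0,0,-0.009,0],
    [0.42,0,100,0,0,-0.009,0],
    [0.42,0,120,0,0,-0.009,0],
    [0.42,0,123,0,0,-0.009,0],
    [0.42,0,123,0,0,-0.009,0],
  ],
)

```text
t: 5.3
tcp_pos: [0.4468, 0.0099, 0.0791]
tcp_rot: [-1.185, -1.248, 1.247]
ft_force: [-0.7, 0.3, -0.1]
opening: 0.421
```

```bash
python3 look.py 3 wrist scene
```

```text
5.3 [0.4468 0.0099 0.0791] [-0.7   0.35 -0.09] 0.421 [ 0.022 -0.166 -0.362  1.373 -0.    -0.03 ]
[[-0.052  0.001 -0.999]
 [ 0.999  0.    -0.052]
 [-0.    -1.    -0.001]]
```

View pics/wrist3.png

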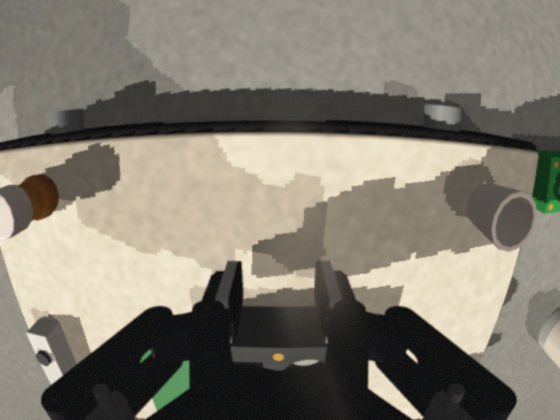

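View pics/scene3.png

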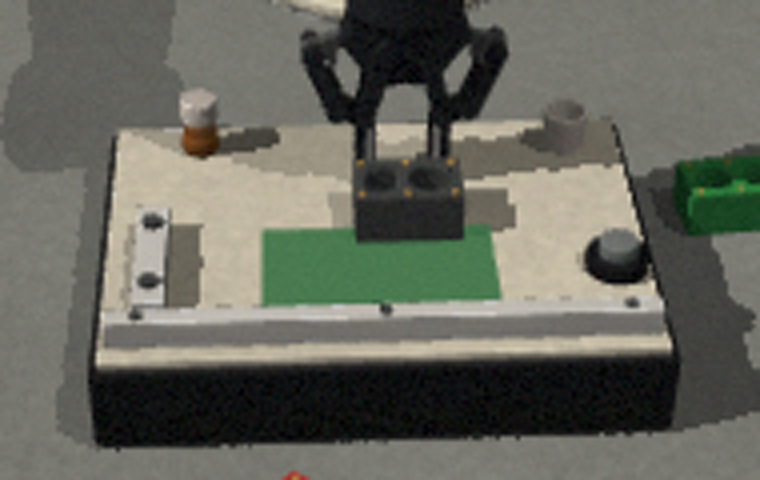

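The fingers are down behind the near long face and span the block evenly. Next I push towards the rail.

Request:
step_arm(
  targets=[
    [0.42,0,0,-6,0,0,0],
    [0.42,0,0,-11,0,0,0],
    [0.42,0,0,-16,0,0,0],
    [0.42,0,0,-22,0,0,0],
    [0.42,0,0,-28,0,0,0],
    [0.42,0,0,-34,0,0,0],
    [0.42,0,0,-40,0,0,0],
    [0.42,0,0,-46,0,0,0],
    [0.42,0,0,-52,0,0,0],
    [0.42,0,0,-58,0,0,0],
    [0.42,0,0,-64,0,0,0],
    [0.42,0,0,-70,0,0,0],
    [0.42,0,0,-75,0,0,0],
    [0.42,0,0,-80,0,0,0],
    [0.42,0,0,-84,0,0,0],
    [0.42,0,0,-87,0,0,0],
    [0.42,0,0,-89,0,0,0],
  ],
)

```text
t: 7.52
tcp_pos: [0.5355, 0.0147, 0.0782]
tcp_rot: [-1.184, -1.248, 1.248]
ft_force: [-2.0, -1.0, 1.8]
opening: 0.422
```

```bash
python3 look.py 4 scene wrist
```

```text
7.525 [0.5355 0.0147 0.0782] [-1.98 -0.95  1.78] 0.422 [ 0.027  0.049 -0.159  1.362 -0.    -0.026]
[[-0.053 -0.    -0.999]
 [ 0.999 -0.    -0.053]
 [-0.    -1.     0.   ]]
```

View pics/scene4.png

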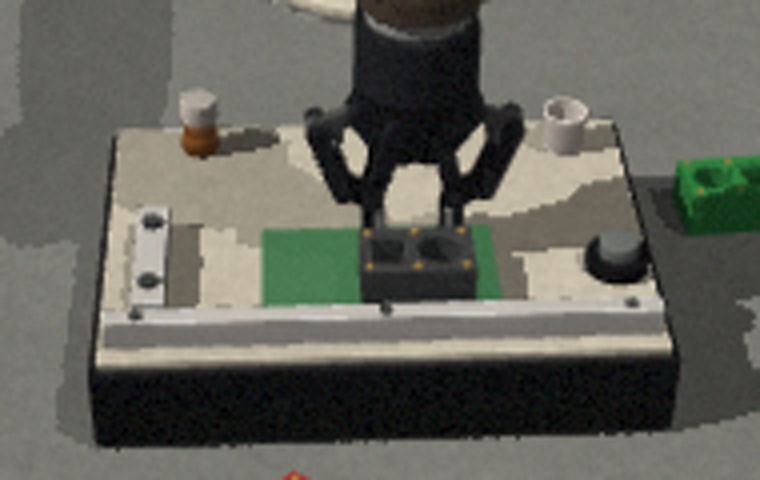

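Request:
step_arm(
  targets=[
    [0.42,0,0,-2,0,0,0],
    [0.42,0,0,-3,0,0,0],
    [0.42,0,0,-4,0,0,0],
    [0.42,0,0,-5,0,0,0],
  ],
)

```text
t: 8.12
tcp_pos: [0.5404, 0.015, 0.0782]
tcp_rot: [-1.184, -1.248, 1.248]
ft_force: [-0.8, 0.7, 0.0]
opening: 0.426
```

Request:
step_arm(
  targets=[
    [0.42,0,0,-1,0,0,0],
    [0.42,0,0,-2,0,0,0],
    [0.42,0,0,-3,0,0,0],
  ],
)

```text
t: 8.5
tcp_pos: [0.5434, 0.0151, 0.0782]
tcp_rot: [-1.184, -1.248, 1.248]
ft_force: [-1.7, 0.5, 0.0]
opening: 0.421
```

```bash
python3 look.py 5 scene wrist
```

```text
8.5 [0.5434 0.0151 0.0782] [-1.74  0.52  0.02] 0.421 [ 0.028  0.068 -0.14   1.363  0.    -0.025]
[[-0.053 -0.    -0.999]
 [ 0.999  0.    -0.053]
 [ 0.    -1.     0.   ]]
```

View pics/scene5.png

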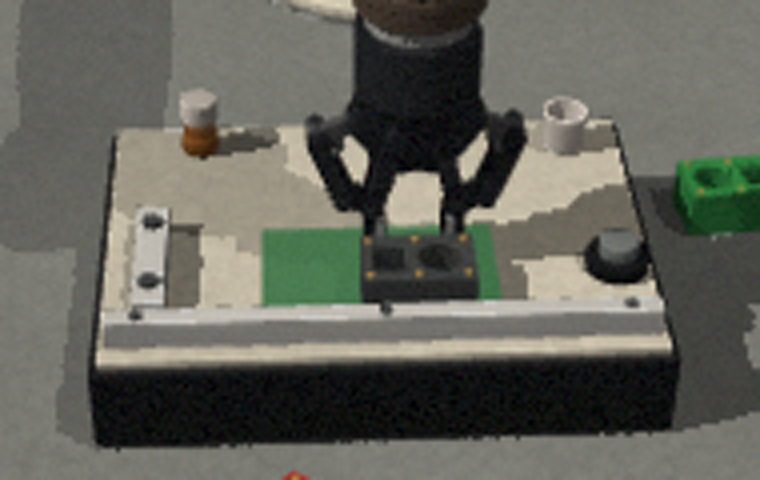

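View pics/wrist5.png

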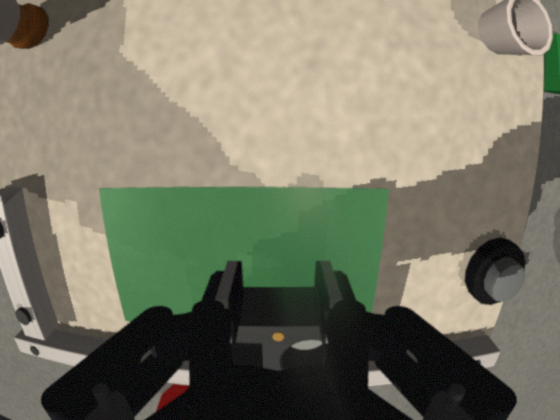

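Request:
step_arm(
  targets=[
    [0.42,0,0,-1,0,0,0],
    [0.42,0,0,-2,0,0,0],
    [0.42,0,0,-3,0,0,0],
  ],
)

```text
t: 8.98
tcp_pos: [0.546, 0.0153, 0.0783]
tcp_rot: [-1.183, -1.248, 1.249]
ft_force: [-5.7, -0.4, 2.0]
opening: 0.413
```

Request:
step_arm(
  targets=[
    [0.42,0,0,-1,0,0,0],
    [0.42,0,0,-2,0,0,0],
  ],
)

```text
t: 9.22
tcp_pos: [0.5461, 0.0153, 0.0783]
tcp_rot: [-1.18, -1.245, 1.25]
ft_force: [-18.0, 0.2, 9.7]
opening: 0.419
```

Request:
step_arm(
  targets=[
    [0.42,0,0,5,0,0,0],
    [0.42,0,0,20,0,0,0],
    [0.42,0,-50,20,0,0,0],
    [0,10,-70,10,0,0.18,0],
    [0,40,-70,-15,0,0.36,0],
    [0,62,-70,-31,0,0.54,0],
    [0,62,-70,-31,0,0.72,0],
    [0,62,-70,-31,0,0.9,0],
    [0,62,-70,-31,0,1.08,0],
    [0,62,-70,-31,0,1.26,0],
    [0,62,-70,-31,0,1.44,0],
    [0,62,-70,-31,0,1.571,0],
    [0,62,-70,-31,0,1.571,0],
  ],
)

```text
t: 10.85
tcp_pos: [0.5756, 0.0788, 0.1485]
tcp_rot: [-1.57, -0.043, 0.042]
ft_force: [0.4, 0.5, 0.1]
opening: 0.001
```

```bash
python3 look.py 6 scene wrist
```

```text
10.85 [0.5756 0.0788 0.1485] [0.43 0.48 0.09] 0.001 [ 0.136  0.145  0.08   1.505 -0.     1.653]
[[ 0.999  0.    -0.054]
 [ 0.054  0.     0.999]
 [ 0.    -1.     0.   ]]
```

View pics/wrist6.png

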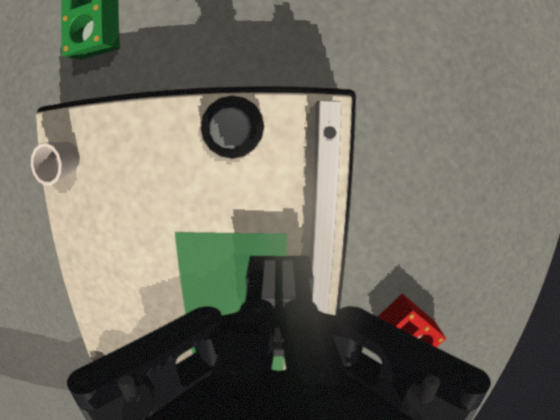

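View pics/scene6.png

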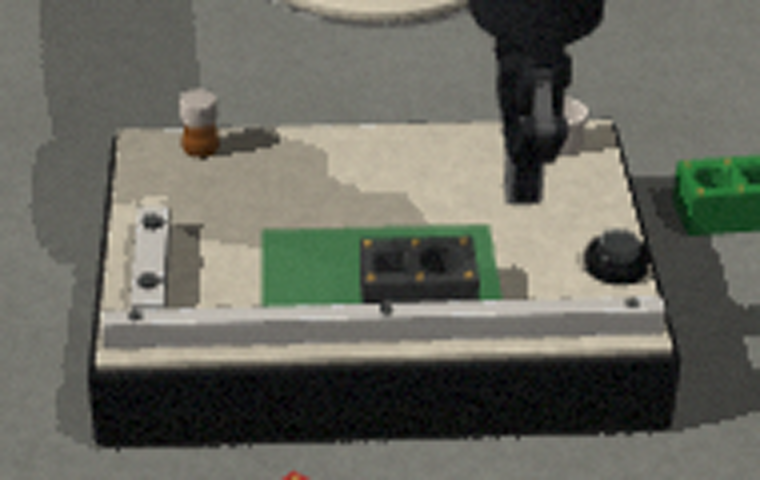

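Run:
```python
from h import *
from station import viewer,arm
c=viewer.calibration("scene")
g=lambda q,z:np.array([back(c,(a+.5)/4+180-.5,(b+.5)/4+150-.5,z)[:2] for a,b in q])
# (+x,+y),(+x,-y),(-x,-y),(-x,+y); image right=+y, down=+x
C=g([(480,274),(361,278),(361,240),(472,236)],.105)
q,r=fitrect(C,.045,.07);print(q,np.degrees(q[2]),r*1e3)
print("rail",g([(105,321),(663,301)],.09),"stop inner",g([(170,210),(166,304)],.09))
w=viewer.calibration("wrist")
for z in (.085,.09,.095):print("button",z,fback(w,232,125,z), g([(620,241)],z))
print("rail inner wrist",fback(w,319,103,.09),fback(w,313,290,.09))
```

```text
[0.57434164 0.01895465 0.05508382] 3.1560705044062907 [[ 3.64497164 -0.65596826]
 [ 3.29126276  1.71697816]
 [-3.77409349 -0.87164568]
 [-3.16214091 -0.18936422]]
rail [[ 0.6185219  -0.16947273]
 [ 0.59835602  0.16795907]] stop inner [[ 0.50661784 -0.13947765]
 [ 0.60236298 -0.13438882]]
button 0.085 [0.54257174 0.14783152 0.085     ] [[0.53157605 0.14968461]]
button 0.09 [0.5432697  0.14810038 0.09      ] [[0.53812579 0.14848211]]
button 0.095 [0.54396767 0.14836923 0.095     ] [[0.54467553 0.14727961]]
rail inner wrist [0.59579056 0.1646776  0.09      ] [0.60333744 0.03548696 0.09      ]
```

Request:
step_arm(
  targets=[
    [0,0,40,0,0,0,0],
    [0,0,65,0,0,0,0],
    [0,0,70,0,0,0,0],
    [0,0,70,0,0,0,0],
  ],
)

```text
t: 11.45
tcp_pos: [0.5761, 0.0789, 0.0789]
tcp_rot: [-1.57, -0.043, 0.042]
ft_force: [0.9, 0.6, 0.5]
opening: -0.0
```

Request:
step_arm(
  targets=[
    [0,0,0,-5,0,0,0],
    [0,0,0,-10,0,0,0],
    [0,0,0,-14,0,0,0],
    [0,0,0,-19,0,0,0],
    [0,0,0,-25,0,0,0],
    [0,0,0,-31,0,0,0],
    [0,0,0,-37,0,0,0],
    [0,0,0,-43,0,0,0],
    [0,0,0,-49,0,0,0],
    [0,0,0,-55,0,0,0],
    [0,0,0,-60,0,0,0],
  ],
)

```text
t: 12.82
tcp_pos: [0.5791, 0.0186, 0.0783]
tcp_rot: [-1.57, -0.041, 0.042]
ft_force: [-0.4, 4.0, 2.8]
opening: -0.003
```

```bash
python3 look.py 7 scene
```

```text
12.825 [0.5791 0.0186 0.0783] [-0.36  4.04  2.84] -0.003 [ 0.032  0.153 -0.047  1.371 -0.     1.55 ]
[[ 0.999 -0.    -0.053]
 [ 0.053 -0.     0.999]
 [-0.    -1.    -0.   ]]
```

View pics/scene7.png

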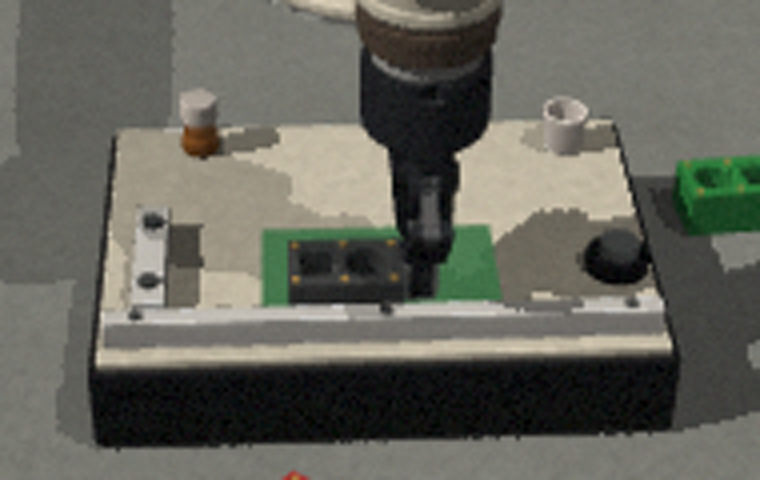

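Request:
step_arm(
  targets=[
    [0,0,0,-5,0,0,0],
    [0,0,0,-11,0,0,0],
    [0,0,0,-17,0,0,0],
    [0,0,0,-23,0,0,0],
    [0,0,0,-29,0,0,0],
    [0,0,0,-35,0,0,0],
    [0,0,0,-41,0,0,0],
    [0,0,0,-47,0,0,0],
    [0,0,0,-53,0,0,0],
    [0,0,0,-58,0,0,0],
    [0,0,0,-62,0,0,0],
    [0,0,0,-65,0,0,0],
    [0,0,0,-67,0,0,0],
  ],
)

```text
t: 14.5
tcp_pos: [0.5823, -0.048, 0.0782]
tcp_rot: [-1.57, -0.041, 0.042]
ft_force: [-2.8, 4.6, 2.8]
opening: -0.001
```

```bash
python3 look.py 8 scene
```

```text
14.5 [ 0.5823 -0.048   0.0782] [-2.79  4.56  2.78] -0.001 [-0.082  0.165 -0.034  1.373  0.     1.435]
[[ 0.999 -0.001 -0.053]
 [ 0.053  0.     0.999]
 [-0.001 -1.     0.   ]]
```

View pics/scene8.png

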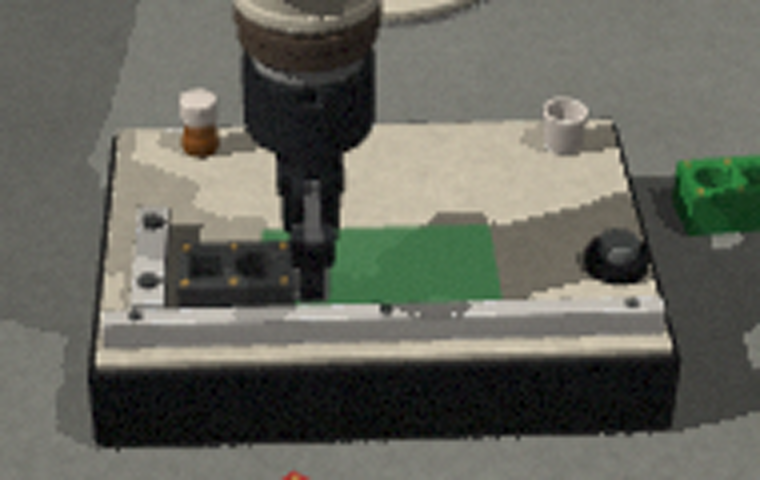

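Almost home: a gap of only a few mm to the stop is left.

Request:
step_arm(
  targets=[
    [0,0,0,-1.5,0,0,0],
    [0,0,0,-3,0,0,0],
    [0,0,0,-4.5,0,0,0],
    [0,0,0,-6,0,0,0],
  ],
)

```text
t: 15.05
tcp_pos: [0.5827, -0.0539, 0.0782]
tcp_rot: [-1.57, -0.041, 0.042]
ft_force: [-4.3, 4.8, 2.5]
opening: 0.003
```

Request:
step_arm(
  targets=[
    [0,0,0,-1,0,0,0],
    [0,0,0,-2,0,0,0],
    [0,0,0,-3,0,0,0],
  ],
)

```text
t: 15.42
tcp_pos: [0.5828, -0.0568, 0.0782]
tcp_rot: [-1.57, -0.041, 0.042]
ft_force: [-3.1, 5.0, 1.6]
opening: 0.001
```

Request:
step_arm(
  targets=[
    [0,0,0,-1,0,0,0],
    [0,0,0,-2,0,0,0],
    [0,0,0,-3,0,0,0],
  ],
)

```text
t: 15.8
tcp_pos: [0.5828, -0.0572, 0.0782]
tcp_rot: [-1.565, -0.042, 0.044]
ft_force: [-4.9, 22.0, 4.5]
opening: -0.002
```

```bash
python3 look.py 9 scene
```

```text
15.8 [ 0.5828 -0.0572  0.0782] [-4.94 21.98  4.49] -0.002 [-0.101  0.169 -0.029  1.375  0.006  1.415]
[[ 0.998 -0.001 -0.055]
 [ 0.055  0.006  0.998]
 [-0.001 -1.     0.006]]
```

View pics/scene9.png

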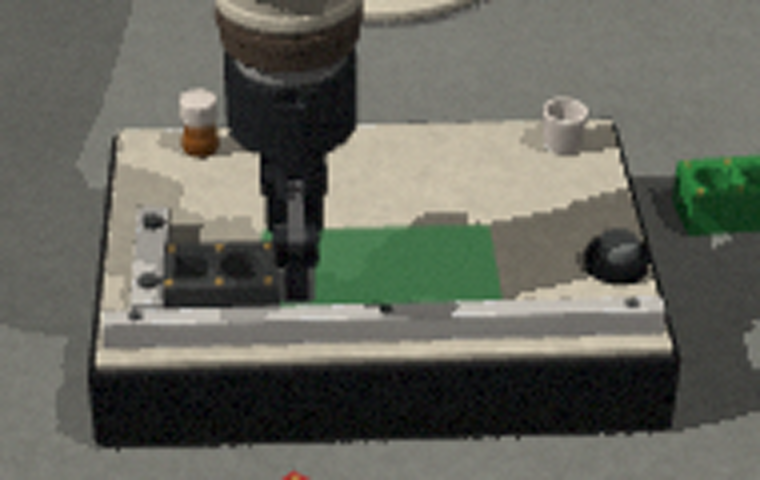

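Request:
step_arm(
  targets=[
    [0,0,0,5,0,0,0],
    [0,0,0,20,0,0,0],
    [0,0,-55,25,0,0,0],
    [0,0,-80,60,0,0,0],
    [0,-30,-80,120,0,0,0],
    [0,-30,-80,180,0,0,0],
    [0,-30,-80,209,0,0,0],
    [0,-30,-80,209,0,0,0],
    [0,-30,-80,209,0,0,0],
  ],
)

```text
t: 16.98
tcp_pos: [0.5423, 0.147, 0.1582]
tcp_rot: [-1.571, -0.042, 0.042]
ft_force: [-0.4, -0.7, 0.1]
opening: 0.0
```

```bash
python3 look.py 10 scene top wrist
```

```text
16.975 [0.5423 0.147  0.1582] [-0.42 -0.65  0.12] 0.0 [ 2.650e-01  1.000e-01  4.900e-02  1.520e+00 -1.000e-03  1.783e+00]
[[ 0.999  0.    -0.053]
 [ 0.053 -0.001  0.999]
 [ 0.    -1.    -0.001]]
```

View pics/scene10.png

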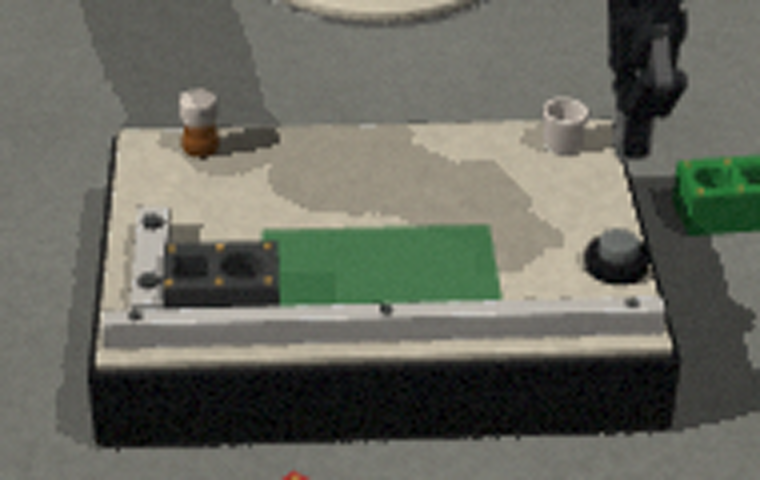

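View pics/top10.png

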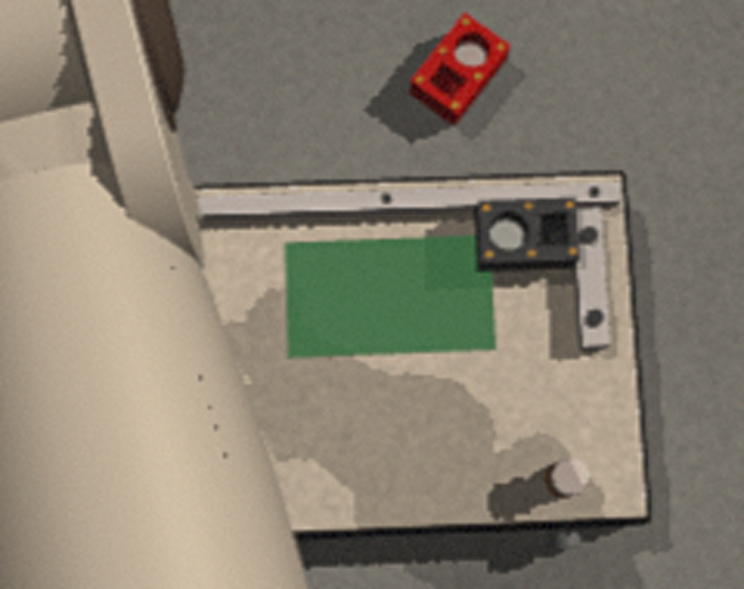

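View pics/wrist10.png

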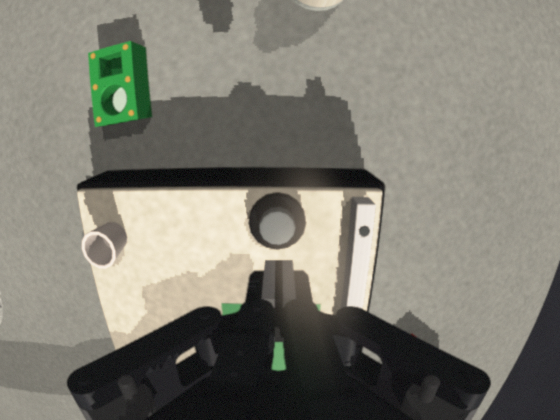

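Run:
```python
import cv2
a=cv2.imread("pics/top10.png")[160:360,420:660]
cv2.imwrite("pics/z10.png",cv2.resize(a,None,fx=3.2,fy=2.9))
a=cv2.imread("pics/wrist10.png")[180:310,200:400]
cv2.imwrite("pics/zw10.png",cv2.resize(a,None,fx=4,fy=4))
```

```text
(no output)
```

View pics/z10.png

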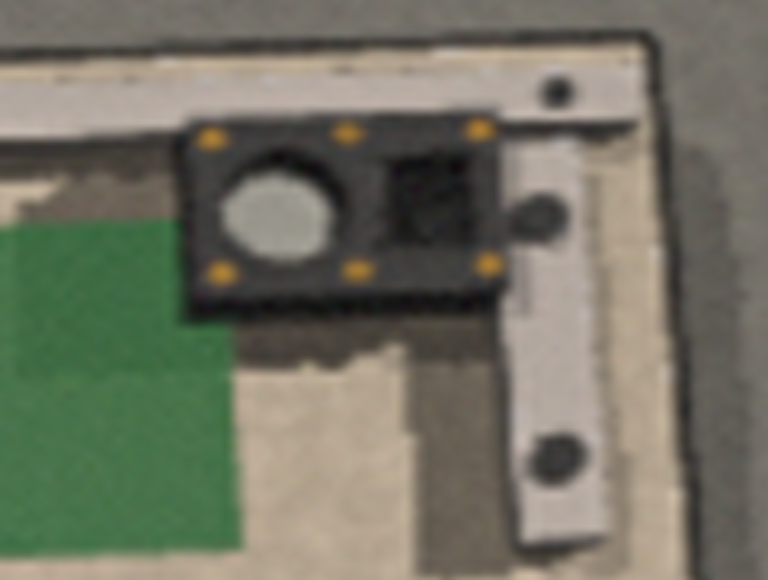

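View pics/zw10.png

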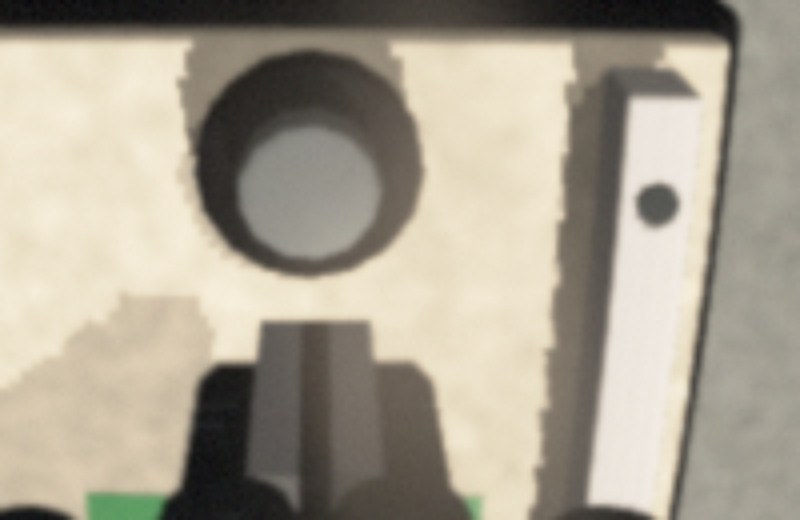

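Run:
```python
from h import *
from station import viewer,arm
c=viewer.calibration("top")
def g(q,z):
    o=[]
    for a,b in q:
        u=a/3.2+420; v=b/2.9+160
        o.append(back(c,(u+.5)/3.1+149.5,(v+.5)/3.1+114.5,z)[:2])
    return np.array(o)
C=g([(187,125),(497,112),(505,293),(188,308)],.105)
q,r=fitrect(C,.045,.07);print("chamber",q,r*1e3)
for p in ([(212,139),(480,130)],[(221,273),(489,265)]):
    S=g(p,.105); d=S[0]-S[1]; print("screw line yaw",np.arctan2(-d[0],d[1]),S.mean(0))
Rl=g([(0,143),(180,135),(635,122)],.09); d=Rl[0]-Rl[2]; yr=np.arctan2(-d[0],d[1]);print("rail",Rl,yr)
St=g([(505,335),(520,545)],.09);print("stop",St)
n=np.array([np.cos(yr),np.sin(yr)]); print("rail gap of centre", (Rl.mean(0)-q[:2])@n)
m=np.array([-np.sin(yr),np.cos(yr)]); print("stop gap", (q[:2]-St.mean(0))@m)
w=viewer.calibration("wrist"); s=arm.state()
for z in (.09,.095,.1):print("button",z,fback(w,277.5,228,z)[:2])
for col in (262,293.5): print(fback(w,col,261,.158))
# cap diameter vs height
for z in (.085,.09,.095,.1): print(z,np.linalg.norm(fback(w,259.5,228,z)-fback(w,295.5,228,z)))
```

```text
chamber [ 0.5823689  -0.10345226  0.04303946] [[ 0.17501952  1.25881682]
 [-0.68452906  0.36791395]
 [-0.3578044  -0.77500694]
 [ 0.86731394 -0.85172382]]
screw line yaw 0.046457906957340325 [ 0.60108033 -0.10411423]
screw line yaw 0.041162479609492174 [ 0.5674634  -0.10558925]
rail [[ 0.60189964 -0.02791186]
 [ 0.6042826  -0.06842151]
 [ 0.6084859  -0.17128432]] 0.04590584873405437
stop [[ 0.5542612  -0.1406667 ]
 [ 0.50211044 -0.14285301]]
rail gap of centre 0.023150516573481165
stop gap 0.03578079088669233
button 0.09 [0.54194658 0.1459004 ]
button 0.095 [0.54186581 0.14780733]
button 0.1 [0.54178505 0.14971425]
[0.5341255  0.15407094 0.158     ]
[0.54957518 0.15487869 0.158     ]
0.085 0.02562188645292991
0.09 0.025029009732607042
0.095 0.024436133012284398
0.1 0.02384325629196164
```

The chamber measures as home: its centre is 23.2 mm from the rail face (22.5 nominal) and 35.8 mm from the stop face (35 nominal), and the yaw agrees within 0.005 rad. The tool is over the button at (0.542, 0.147), so next I press.

Request:
step_arm(
  targets=[
    [0,0,30,0,0,0,0],
    [0,0,50,0,0,0,0],
    [0,0,56,0,0,0,0],
    [0,0,59,0,0,0,0],
    [0,0,61,0,0,0,0],
  ],
)

```text
t: 17.75
tcp_pos: [0.5428, 0.1472, 0.098]
tcp_rot: [-1.57, -0.042, 0.04]
ft_force: [0.4, -0.6, -0.1]
opening: 0.001
```

Request:
step_arm(
  targets=[
    [0,0,1,0,0,0,0],
    [0,0,2,0,0,0,0],
    [0,0,3,0,0,0,0],
  ],
)

```text
t: 18.12
tcp_pos: [0.5424, 0.1473, 0.0944]
tcp_rot: [-1.57, -0.042, 0.042]
ft_force: [-0.6, 0.0, 0.1]
opening: 0.003
```

Request:
step_arm(
  targets=[
    [0,0,1,0,0,0,0],
    [0,0,2,0,0,0,0],
    [0,0,3,0,0,0,0],
  ],
)

```text
t: 18.5
tcp_pos: [0.5423, 0.1473, 0.0914]
tcp_rot: [-1.57, -0.042, 0.042]
ft_force: [-1.2, 0.0, 1.4]
opening: 0.001
```

Request:
step_arm(
  targets=[
    [0,0,1,0,0,0,0],
    [0,0,2,0,0,0,0],
    [0,0,3,0,0,0,0],
  ],
)

```text
t: 18.88
tcp_pos: [0.5424, 0.1472, 0.0884]
tcp_rot: [-1.57, -0.042, 0.041]
ft_force: [-0.5, -0.6, 2.9]
opening: -0.002
```

Contact is at about z 0.094 and the spring force is rising. I carry on to the hard stop.

Request:
step_arm(
  targets=[
    [0,0,1,0,0,0,0],
    [0,0,2,0,0,0,0],
    [0,0,3,0,0,0,0],
    [0,0,3,0,0,0,0],
  ],
)

```text
t: 19.38
tcp_pos: [0.5424, 0.1473, 0.086]
tcp_rot: [-1.57, -0.042, 0.041]
ft_force: [-3.9, -0.6, 9.2]
opening: 0.001
```

Request:
step_arm(
  targets=[
    [0,0,1,0,0,0,0],
    [0,0,1.5,0,0,0,0],
    [0,0,1.5,0,0,0,0],
  ],
)

```text
t: 19.75
tcp_pos: [0.5425, 0.1473, 0.0858]
tcp_rot: [-1.57, -0.043, 0.04]
ft_force: [-6.6, -2.0, 18.6]
opening: 0.0
```

```bash
python3 look.py 11 scene
```

```text
19.75 [0.5425 0.1473 0.0858] [-6.55 -1.97 18.56] 0.0 [ 0.265  0.108 -0.083  1.379 -0.     1.783]
[[ 0.999  0.002 -0.053]
 [ 0.053  0.     0.999]
 [ 0.002 -1.     0.   ]]
```

View pics/scene11.png

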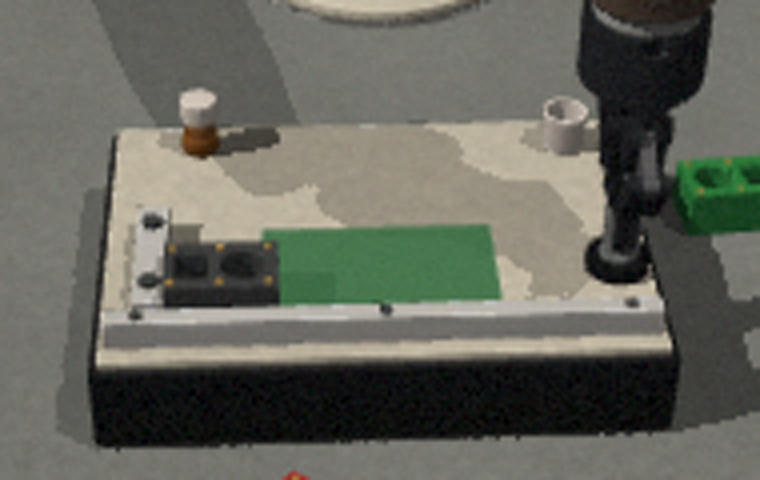

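At the hard stop: the tip stays at z 0.0858 while the force climbs to 18.6 N, about 6 mm below first contact. Now I lift off.

Request:
step_arm(
  targets=[
    [0,0,-5,0,0,0,0],
    [0,0,-20,0,0,0,0],
    [0,0,-60,0,0,0,0],
    [0,0,-100,0,0,0,0],
    [0,0,-110,0,0,0,0],
    [0,0,-110,0,0,0,0],
    [0,0,-110,0,0,0,0],
  ],
)

```text
t: 20.68
tcp_pos: [0.5419, 0.1471, 0.1923]
tcp_rot: [-1.571, -0.04, 0.043]
ft_force: [-0.7, 0.6, 0.2]
opening: -0.002
```

```bash
python3 look.py 12 scene top wrist
```

```text
20.675 [0.5419 0.1471 0.1923] [-0.72  0.64  0.19] -0.002 [ 0.265  0.105  0.12   1.588 -0.     1.783]
[[ 0.999 -0.002 -0.053]
 [ 0.053 -0.001  0.999]
 [-0.002 -1.    -0.   ]]
```

View pics/scene12.png

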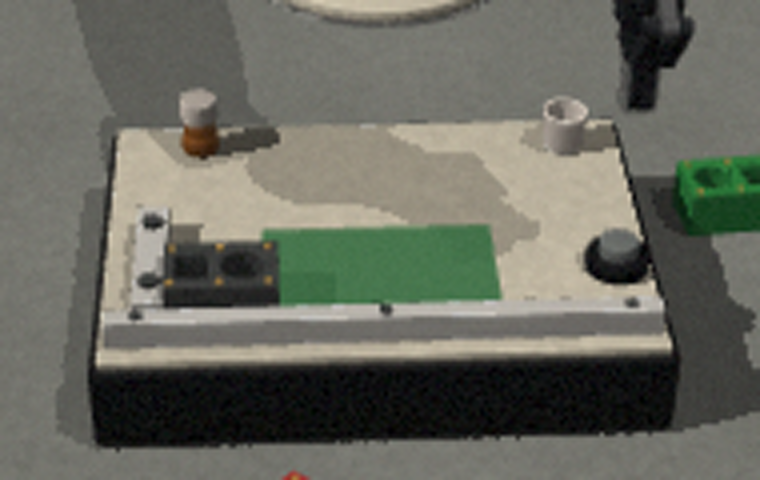

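View pics/top12.png

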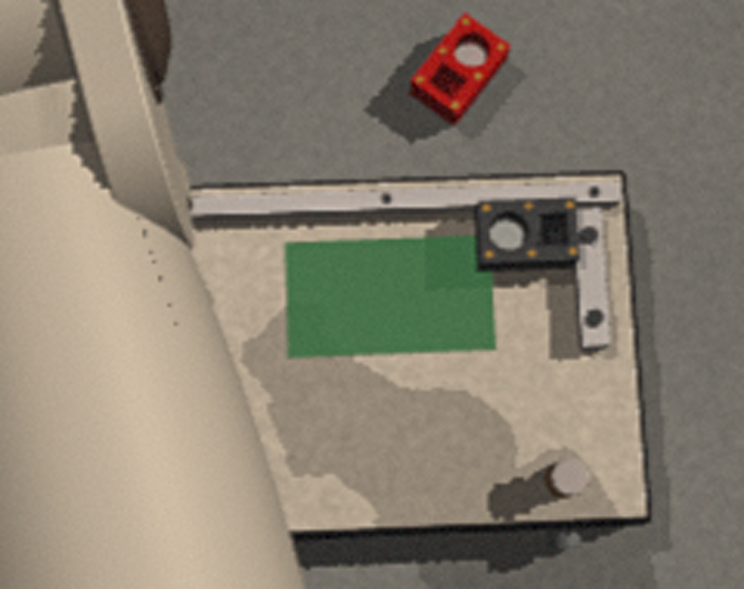

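View pics/wrist12.png

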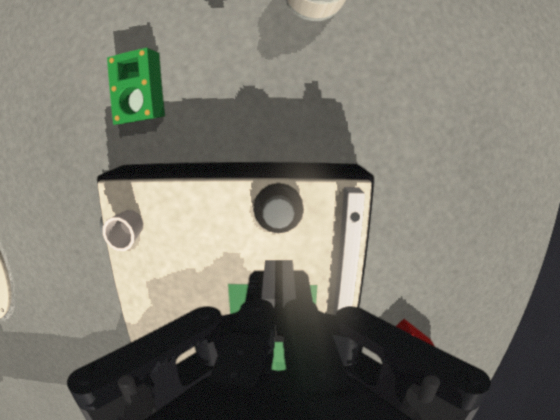

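The scene and top views show the chamber unmoved in the corner, the cap back up at (617,243) as before the press, and the vial and cup where they stood. I hand in.

```bash
python3 -c "
from station import arm
print(arm.sign_off())"
```

```text
the job is handed in; nothing more can be done
None
```

The chamber is home in the corner, the button has been pressed and is back up, and I handed the job in at about 20.7 s of the 56 s. No verdict came back.

**Chamber:** I pushed the dark steel chamber to the rail with two fingers, where the force rose to about 18 N. Then I pushed it along the rail with shut fingers until it met the end stop at about 22 N. Before the press, the top picture put its centre 23.2 mm from the rail face (22.5 nominal) and 35.8 mm from the stop face (35 nominal). Its yaw was within 0.005 rad of the rail. The pictures after the press show it in the same place.

**Button:** I pressed it straight down onto its hard stop. The tip stayed at z 0.086, about 6 mm below first contact, while the force climbed to 18.6 N. After I lifted off, the cap stood as high in the picture as before the press.

**Other checks:** The robot ended clear of everything, with the force reading near zero. The vial and cup stood unmoved in the last pictures. I did not measure the bottle and the rack again, but the arm never went near them.

**Disagreements:** Estimates of the plate's yaw differed between pictures (2.5 to 3.7 degrees), so I moved with about 3.1 degrees and relied on the contact forces. My first fit of the plate's outline was 3–4 mm off at the corners, and one chamber fit in the scene picture was off by about as much.

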